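# Hang a parts bin on the bench rail and click it home

### The job

Hang the loose narrow parts bin on the cleat rail of the bench panel, in the free place beside the wider bin and centred over its spring catch: raise its front, set the angled strip at its back over the rail's lip, lower it until it rests in the groove, let the front down, and press the front down until the catch under the rail has clicked and the bin sits plumb, flat against the rail. Feel for the contact and go gently - neither slam, drop nor force the bin against the rail or panel - and leave the other things on the bench where they are.

Things in the scene. Friction and masses are not known exactly. Their poses are not given: they have to be found in the camera images.
- bin_mid (a point): Narrow open-fronted grey plastic parts bin, about 0.3 kg, empty, standing on the bench; this is its middle, 31 mm above its underside. Axes: x from low front to tall back, y across, z up. 80 mm deep, 54 mm wide between flat side walls (grip across them; 62 mm high from 8 mm behind the middle to the back, sloping to 34 mm at the front). Back plate 73 mm high, rear face at x = +40 mm.
- bin_front (a point): Middle of the rim of the bin's front wall (3 mm thick wall, rounded rim, the bin's lowest rim), 38.5 mm before and 5 mm above bin_mid: the place to press the front down. Inside it the bin is empty and open.
- bin_strip (a point): Centre of the rounded lower edge (radius 2.2 mm) of the bin's rear strip; 60.7 mm behind and 26.9 mm above bin_mid. A flange runs 13 mm back from the top of the back plate; the strip hangs from it, 3.5 mm thick, 16 mm long, bin-wide, sloping down and back 35 degrees from vertical, with 10 mm or more of room in front of it for the rail's lip.
- bin_toe (a point): Top of the upturned rear edge of the bin's toe; 62.1 mm behind and 22.5 mm below bin_mid. The toe is a flat 3 mm plate in line with the bin's underside that runs 24 mm back from the back plate; its edge is 3 mm thick, round-topped, 8.5 mm above the underside.
- bay (a point): Point on the front face of the grey upright bench panel (281 mm wide, 206 mm high, bolted down), mid free place, 156 mm above the bench. Axes: x into the panel (face is x = 0), y left along it, z up. A wider bin of the same kind hangs on the left, its near side at y = +80 mm. The panel's feet reach 42 mm before it at y = -68 and +173 mm, 5 mm high.
- lip (a point): NOMINAL middle of the rail lip's tip, over the free place. Aluminium cleat rail across the panel: box, top at nominal z = 156 mm, 40.7 mm high, front face at bay x = -29.4 mm, y -81 to +186. The rail is clamped by hand: its TRUE height is up to 22 mm lower or higher than this and is not measured; feel or see it. All heights below are from the rail's true top.
- groove (a point): NOMINAL place of bin_strip when home (bay x = -8.8 mm, 2.2 mm above the rail's top). The lip rises from the rail's top 35 degrees from vertical towards the robot, 4 mm thick; round tip centred at bay x = -20.1, 11 up, 13 mm high in all. Groove behind it: 18 mm to the panel at the mouth, narrowing (rear wall bevelled) to about 1 mm play for the strip's edge on its floor, the rail's top.
- home (a point): NOMINAL place of bin_mid when home (bay x = -69.4, y = 0, 24.7 mm below the rail's top; axes as the bay): strip edge on the groove's floor, back plate flat on the rail's front face, toe 23 mm under the rail. The toe lets the bin on only with its front raised: at 0.6 rad it clears the rail, under 0.43 rad it strikes the rail's face. Then the front swings down about the strip's edge.
- catch (a joint): Spring bolt, 28 mm wide, under the rail mid free place; value: rise in m, 0 = out. 6.5 N lifts it, +0.65 N per mm. Swinging down, the toe edge meets its bevel with the bin leaning about 0.2 rad and stays there; 3 to 6 N down on the front rim pushes it past: the bolt rises 3 to 4 mm, then drops behind the edge, within 1 mm of home, a hard stop. There over 10 N on the rim overloads the rail (leverage).
There are look-alikes about, which are no part of the job. What is shaped like the part that bears bin_mid but green is not meant.

How it is judged:
By the outcome, as a careful person would: the job done as asked, in the order asked, and still so for the second after the job is handed in, with the robot touching nothing.
It also fails if it takes over 67 s, if anything falls off the work surface, if the arm or the gripper's body presses on something with over 40 N, if the wrist force passes 120 N, or if a joint passes its speed limit or range.

### The arm

A 6-joint arm with a two-finger parallel gripper is mounted at the origin on a cart in front of the work surface, level with it; the furniture and walls round the work are solid. World frame = base frame: x ahead of the robot, y to its left, z up, the work surface at z = 0. Lengths are in m, angles in rad, forces in N, time in s.
With the tool pointing down it reaches from about 0.375 to 0.75 m from the base axis. Payload 9 kg.
Tool frame: the origin (TCP) lies at the very end of the fingers, on their centre line; the grasp point (between the pads) lies 19 mm behind it (r.grasp_offset is the z of the grasp point in the tool frame, in m); z points along the fingers, y is the line along which they close (so a half turn about z gives the same grasp; the last joint's range is limited). The gripper opens to 85 mm and grips with 20 to 120 N. Pads are 22 mm wide; open, the fingers measure 114 mm over their backs; the gripper's body (76 mm by 85 mm) begins 54 mm behind the grasp point. The pads swing forward as they close: fully open they stand 13 mm farther back than shut.
Start: joints at [-1.552, 0.104, 0.097, 1.564, 0, 1.353], TCP at [0.141, -0.583, 0.231] pointing down, gripper open.
Joint ranges: [-2.99, 2.99], [-0.84, 1.86], [-1.1, 1.16], [-1.84, 2.11], [-1.51, 1.56], [-3.14, 3.14]. Speed limits (rad/s): [2.22, 2.22, 2.57, 3.14, 3.14, 3.14].

### API

Orientations are given as a 3x3 rotation matrix whose columns are the frame's x, y, z axes.
In Python, from plant import telemetry, grab_frame, job, r gives the robot as it stands.
- The arm moves only by the tool play_rows, never from a script. Its arguments are lists of equal length, an entry for each row: "delta_pos": the shift along the tool's x, y, z in m, a list of three; "twist": the turn about the tool's z in rad. A call has 1 to 5 rows; each row shifts and turns the commanded pose from where the row before left it, along the tool's axes as they then stand; what a row does not reach is not made up. A row lasts 1/8 s, in which the tool goes at most 62.5 mm and 10.7 degrees, less where a joint would pass 70% of its speed; a pose out of reach is approached as far as the arm can. A call is refused whole if a number of a shift passes 0.0625 or a number of a turn 0.188, either way. A call with a gripper value outside its range is refused whole. "grip" is the finger opening in m, from 0 to 0.0854, set as the call begins (left out, the last holds). The fingers move at their own pace and stop on an object; the grip force is fixed at half the most. Time passes only in rows, so rows that do not move let the fingers close. It gives the time, the measured TCP pose, the force, the opening and the grip force at its end, in the units of the state.
- telemetry.get_obs(): the state, without advancing time (a new reading comes with each control period).
- grab_frame(name): name is "scene" or "top"; returns a dict with "pixels" (384x512x3 uint8, red, green, blue), "camera_matrix" (3x3 intrinsics, pixels), "D" ([k1, k2, p1, p2, k3] as OpenCV has them; the pictures are not rectified), "xyz" and "orientation" of the camera in the world. Camera axes: x right, y down, z forward; pixel columns grow to the right and rows downward; lengths in m; the calibration is good to about 2 mm. A picture is of the moment at which its call begins. There is no depth.
- job.finish_job(): hands the job in; it is judged then, once.
The state is a dict: "clock": time; "joints": joint angles; "joint_vel": joint speeds; "effort": joint torques, N m; "eef_pos": TCP position; "tool_rot": TCP orientation; "wrist_force": force on the tool from outside, world axes, zero at the start; "torque": the same for the moment, N m; "gripper_width": finger opening in m; "gripper_force": force on a finger pad.
Only numpy, scipy, OpenCV 4.12 (cv2) and the standard library are available. Lean on these libraries where they do the work, as an engineer would, in place of code of your own. Each camera call takes 0.05 s, during which the arm holds its last target. There are 200 camera calls.

## Working session

There is one attempt and no reset: what is moved stays moved. The work goes in short steps, Python scripts to look and compute and a tool call to move; the robot and the scene stay as the last step left them, time stands still between calls to the robot, and variables do not carry over. Pictures are saved under pics/ and viewed, at most 10 in all, crops included, and the job is handed in when it is done.

Besides the shell and the picture viewer there is one more tool, called in YAML: its name, and indented under it one key for each argument. play_rows: Moves the arm, as the interface text tells. Its arguments: {"type":"object","properties":{"delta_pos":{"type":"array","items":{"type":"array","items":{"type":"number"}}},"twist":{"type":"array","items":{"type":"number"}},"grip":{"type":"number"}},"required":["delta_pos","twist"]}

```bash
ls; mkdir -p pics
python3 - <<'E'
from plant import telemetry, grab_frame, r
import cv2,numpy as np
o=telemetry.get_obs(); print(o['clock'],o['eef_pos'],o['tool_rot'],o['wrist_force'],r.grasp_offset)
for n in ("scene","top"):
    f=grab_frame(n); cv2.imwrite(f"pics/{n}0.png",f["pixels"][:,:,::-1]); np.save(f"{n}0.npy",f,allow_pickle=True)
    print(n,f["camera_matrix"],f["D"],f["xyz"],f["orientation"])
E
```

```text
pics
0.0 [ 0.14074354 -0.5829122   0.23051928] [[ 9.72102918e-01  2.34554719e-01 -1.12310808e-05]
 [ 2.34554527e-01 -9.72102057e-01  1.32862247e-03]
 [ 3.00716914e-04 -1.29419208e-03 -9.99999117e-01]] [-0.63144045  0.90273636 -0.60746599] -0.0187
scene [[356.76669873   0.         254.94545164]
 [  0.         356.76669873 190.62306292]
 [  0.           0.           1.        ]] [-0.04081247  0.          0.          0.          0.        ] [0.26341105 0.55494354 0.75634866] [[-0.89566279 -0.32069935  0.30812351]
 [-0.44473166  0.64370399 -0.6227832 ]
 [ 0.00138584 -0.69483602 -0.71916687]]
top [[486.68921211   0.         257.93528821]
 [  0.         486.68921211 194.16352834]
 [  0.           0.           1.        ]] [-0.14949786  0.          0.          0.          0.        ] [ 0.44589522 -0.00450305  1.41855403] [[ 0.02495372 -0.99764997  0.06381101]
 [-0.99938794 -0.02332995  0.02606635]
 [-0.02451638 -0.0644224  -0.99762152]]
```

View pics/scene0.png

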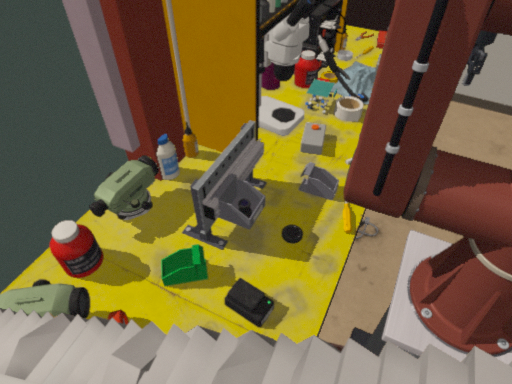

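View pics/top0.png

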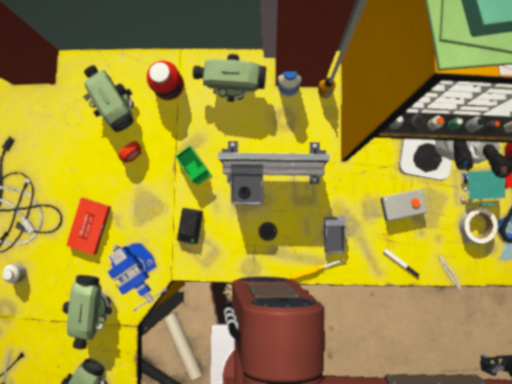

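The scene view shows the panel at about (225,175), the grey bin at (320,181) and the green look-alike at (185,266). In the top view the loose bin is at (334,235) and the panel top at (274,160).

```bash
cat > h.py <<'E'
import numpy as np,cv2
def ray(f,px):
    u=cv2.undistortPoints(np.array([[px]],float),np.array(f["camera_matrix"]),np.array(f["D"]))[0,0]
    d=np.array(f["orientation"])@np.array([u[0],u[1],1]); return np.array(f["xyz"]),d
def onz(f,px,z):
    c,d=ray(f,px); return c+d*(z-c[2])/d[2]
def two(f,p,g,q):
    c,d=ray(f,p); e,k=ray(g,q)
    s=np.linalg.lstsq(np.c_[d,-k],e-c,rcond=None)[0]
    a,b=c+s[0]*d,e+s[1]*k; return (a+b)/2,np.linalg.norm(a-b)
def proj(f,P):
    R=np.array(f["orientation"]).T; t=-R@np.array(f["xyz"])
    return cv2.projectPoints(np.array(P,float).reshape(-1,3),cv2.Rodrigues(R)[0],t,np.array(f["camera_matrix"]),np.array(f["D"]))[0][:,0]
def load(n): return np.load(n,allow_pickle=True).item()
E
python3 - <<'E'
from h import *
s=load("scene0.npy")["pixels"][:,:,::-1]; t=load("top0.npy")["pixels"][:,:,::-1]
a=cv2.resize(t[130:265,210:360],None,fx=5,fy=4.4,interpolation=2) if 0 else cv2.resize(t[130:250,215:355],None,fx=5,fy=5,interpolation=cv2.INTER_CUBIC)
b=cv2.resize(s[115:255,180:345],None,fx=4,fy=4,interpolation=cv2.INTER_CUBIC)
cv2.imwrite("pics/tc.png",a);cv2.imwrite("pics/sc.png",b)
E
```

```text
(no output)
```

View pics/tc.png

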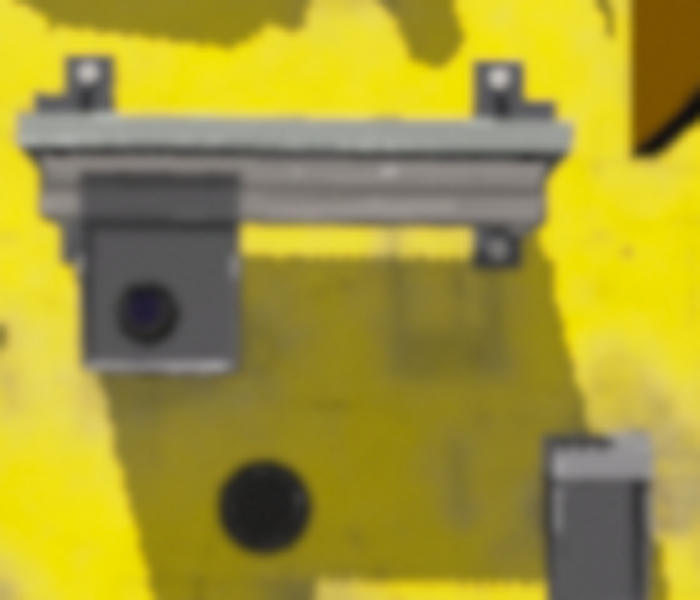

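View pics/sc.png

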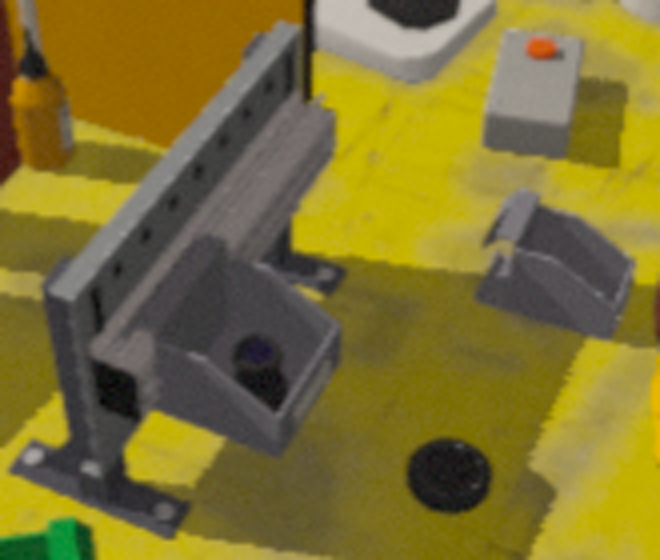

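The top crop shows the panel's top front edge running from (20,150) to (572,152), the hung bin's front rim from (85,367) to (238,367), and the loose bin's flange at about (553–650, 433–478). The scene crop shows the hung bin's front rim corners at about (275,418) and (340,348).

Run:
```python
from h import *
T=load("top0.npy");S=load("scene0.npy")
np.set_printoptions(precision=4,suppress=True)
tc=lambda x,y:(215+(x+.5)/5-.5,130+(y+.5)/5-.5); sc=lambda x,y:(180+(x+.5)/4-.5,115+(y+.5)/4-.5)
for n,p in dict(PL=(20,150),PR=(572,152)).items(): print(n,onz(T,tc(*p),.206))
print("panel front L corner two", two(T,tc(20,150),S,sc(70,298)), "R", two(T,tc(572,152),S,sc(300,30)))
print("rimL",two(T,tc(85,368),S,sc(277,416)),"rimR",two(T,tc(238,368),S,sc(340,347)))
print("rail right end front-top",two(T,tc(546,222),S,sc(333,140)), "lip tip R",two(T,tc(545,188),S,sc(322,108)))
print("flange L,R back", onz(T,tc(553,433),.073),onz(T,tc(650,432),.073), "front", onz(T,tc(553,478),.073),onz(T,tc(648,478),.073))
im=T["pixels"]; h=cv2.cvtColor(im,cv2.COLOR_RGB2HSV)
m=(h[...,1]<90).astype(np.uint8); m[:212]=0;m[262:]=0;m[:,:318]=0;m[:,355:]=0
n,l,st,c=cv2.connectedComponentsWithStats(m); k=1+np.argmax(st[1:,4]); print(st[k])
cnt=cv2.findContours((l==k).astype(np.uint8),0,2)[0][0]; R=cv2.minAreaRect(cnt);print(R); B=cv2.boxPoints(R)
for b in B: print(b,onz(T,b,0.073),onz(T,b,.034))
for y in range(212,258,3):
  x=np.where(l[y]==k)[0]; print(y,(x.min(),x.max()) if len(x) else None, end=';')
```

```text
PL [0.6083 0.1284 0.206 ]
PR [ 0.6135 -0.149   0.206 ]
panel front L corner two (array([0.6102, 0.1295, 0.2065]), np.float64(0.0045107053585972815)) R (array([ 0.6136, -0.1494,  0.2035]), np.float64(0.0005910308835144328))
rimL (array([0.5034, 0.0987, 0.1316]), np.float64(0.0017238060611779928)) rimR (array([0.5044, 0.0172, 0.1092]), np.float64(0.002531869051810307))
rail right end front-top (array([ 0.5864, -0.1458,  0.1223]), np.float64(0.001220107095197963)) lip tip R (array([ 0.5981, -0.1435,  0.1484]), np.float64(0.008450628827125588))
flange L,R back [ 0.4753 -0.1567  0.073 ] [ 0.4771 -0.2105  0.073 ] front [ 0.4505 -0.1572  0.073 ] [ 0.4516 -0.2098  0.073 ]
[324 216  22  38 774]
((334.5, 234.5), (37.0, 21.0), 90.0)
[324. 216.] [ 0.4758 -0.1534  0.073 ] [ 0.4767 -0.1577  0.034 ]
[345. 216.] [ 0.4771 -0.2116  0.073 ] [ 0.478  -0.2176  0.034 ]
[345. 253.] [ 0.3751 -0.2135  0.073 ] [ 0.373  -0.2195  0.034 ]
[324. 253.] [ 0.3739 -0.1554  0.073 ] [ 0.3718 -0.1597  0.034 ]
212 None;215 None;218 (np.int64(324), np.int64(345));221 (np.int64(324), np.int64(345));224 (np.int64(324), np.int64(345));227 (np.int64(324), np.int64(345));230 (np.int64(324), np.int64(345));233 (np.int64(324), np.int64(345));236 (np.int64(324), np.int64(345));239 (np.int64(324), np.int64(344));242 (np.int64(325), np.int64(344));245 (np.int64(325), np.int64(344));248 (np.int64(325), np.int64(344));251 (np.int64(325), np.int64(343));254 None;257 None;
```

Measured: bay at about (0.6125, -0.0625) with yaw 0.018, and bin_mid at about (0.413, -0.185) with yaw 0.025. The sizes given agree with both. I'm moving above the front part of the bin.

play_rows:
  delta_pos:
    - [0, 0, 0]
    - [0, 0, 0]
    - [0.032, -0.0488, 0]
    - [0.032, -0.0488, 0]
    - [0.032, -0.0488, 0]
  twist: [0.106, 0.106, 0, 0, 0]
  grip: 0.085

```text
clock: 0.72
eef_pos: [0.2337, -0.4329, 0.2308]
tool_rot: [[1.0, 0.024, -0.0], [0.024, -1.0, 0.001], [0.0, -0.001, -1.0]]
wrist_force: [1.1, 0.9, -0.1]
gripper_width: 0.0848
gripper_force: 0.0
```

play_rows:
  delta_pos:
    - [0.032, -0.0488, 0]
    - [0.032, -0.0488, 0]
    - [0.032, -0.0488, 0]
    - [0.032, -0.0488, 0]
    - [0.032, -0.0488, 0]
  twist: [0, 0, 0, 0, 0]

```text
clock: 1.35
eef_pos: [0.3876, -0.1849, 0.2311]
tool_rot: [[1.0, 0.024, 0.0], [0.024, -1.0, -0.0], [0.0, 0.0, -1.0]]
wrist_force: [1.2, -1.2, 0.1]
gripper_width: 0.0848
gripper_force: 0.0
```

Run:
```python
from h import *
from plant import telemetry
o=telemetry.get_obs(); print(o['clock'],o['eef_pos'],o['tool_rot'],o['wrist_force'])
# rail height cue: rail right end, known bay x,y, pixel row at candidate heights
S=load("scene0.npy");T=load("top0.npy");a=.018;b=np.array([.6125,-.0625,0])
w=lambda x,y,z:b+[x*np.cos(a)-y*np.sin(a),x*np.sin(a)+y*np.cos(a),z]
for n,x,y in(("lip tip R",-.0224,-.081),("railfront R",-.0294,-.081),("railfront L",-.0294,.186)):
  for z in(.13,.15,.17,.19): p=proj(S,w(x,y,z))[0]; q=proj(T,w(x,y,z))[0]; print(n,z,((p-[180,115])*4).round(),((q-[215,130])*5).round())
```

```text
1.35 [ 0.38760455 -0.18490108  0.23113891] [[ 9.99701920e-01  2.44136850e-02  2.08415477e-04]
 [ 2.44137281e-02 -9.99701919e-01 -2.06678745e-04]
 [ 2.03307562e-04  2.11705336e-04 -9.99999957e-01]] [ 1.22369967 -1.19678714  0.12725769]
lip tip R 0.13 [323. 129.] [543. 210.]
lip tip R 0.15 [323. 106.] [547. 206.]
lip tip R 0.17 [324.  83.] [551. 201.]
lip tip R 0.19 [324.  58.] [556. 197.]
railfront R 0.13 [332. 132.] [543. 223.]
railfront R 0.15 [333. 109.] [547. 219.]
railfront R 0.17 [333.  85.] [551. 215.]
railfront R 0.19 [334.  61.] [556. 211.]
railfront L 0.13 [139. 400.] [ 41. 221.]
railfront L 0.15 [136. 377.] [ 38. 217.]
railfront L 0.17 [133. 353.] [ 34. 212.]
railfront L 0.19 [130. 328.] [ 30. 208.]
```

play_rows:
  delta_pos:
    - [0, 0.0008, 0.05]
    - [0, 0, 0.05]
    - [0, 0, 0.05]
    - [0, 0, 0.045]
    - [0, 0, 0.01]
  twist: [0, 0, 0, 0, 0]

```text
clock: 1.98
eef_pos: [0.3852, -0.1857, 0.0235]
tool_rot: [[1.0, 0.025, -0.004], [0.025, -1.0, 0.003], [-0.004, -0.004, -1.0]]
wrist_force: [-0.3, 0.7, 1.2]
gripper_width: 0.0848
gripper_force: 0.0
```

play_rows:
  delta_pos:
    - [0, 0, 0.01]
    - [0, 0, 0.009]
    - [0, 0, 0]
  twist: [0, 0, 0]

```text
clock: 2.35
eef_pos: [0.3873, -0.1877, 0.0076]
tool_rot: [[1.0, 0.025, 0.0], [0.025, -1.0, -0.0], [0.0, 0.0, -1.0]]
wrist_force: [1.3, 0.7, -0.7]
gripper_width: 0.085
gripper_force: 0.0
```

play_rows:
  delta_pos:
    - [0, 0, 0]
    - [0, 0, 0]
    - [0, 0, 0]
    - [0, 0, 0]
  twist: [0, 0, 0, 0]
  grip: 0.0535

```text
clock: 2.85
eef_pos: [0.3874, -0.188, 0.008]
tool_rot: [[1.0, 0.025, 0.001], [0.025, -1.0, -0.001], [0.001, 0.001, -1.0]]
wrist_force: [-1.4, -1.6, 6.2]
gripper_width: 0.054
gripper_force: 16.8
```

play_rows:
  delta_pos:
    - [0, 0, 0]
    - [0.0015, 0, -0.0044]
    - [0.0016, 0, -0.0044]
    - [0.002, 0, -0.0043]
    - [0.002, 0, -0.0042]
  twist: [0, 0, 0, 0, 0]
  grip: 0.0538

```text
clock: 3.48
eef_pos: [0.3942, -0.1872, 0.0248]
tool_rot: [[1.0, 0.025, -0.0], [0.025, -1.0, 0.0], [-0.0, -0.0, -1.0]]
wrist_force: [-0.8, 0.2, -3.0]
gripper_width: 0.0537
gripper_force: 12.1
```

Run:
```python
from h import *
from plant import telemetry,grab_frame
f=grab_frame("scene"); np.save("s1.npy",f,allow_pickle=True)
o=telemetry.get_obs(); print(o['wrist_force'],o['torque'],o['gripper_force'],o['eef_pos'])
cv2.imwrite("pics/s1.png",cv2.resize(f["pixels"][120:230,250:380,::-1],None,fx=5,fy=5,interpolation=2))
```

```text
[ 1.08463459  0.12299    -2.87563571] [-0.01101142  0.04274641 -0.0402712 ] 12.187371253967285 [ 0.39466783 -0.18748307  0.02539265]
```

View pics/s1.png

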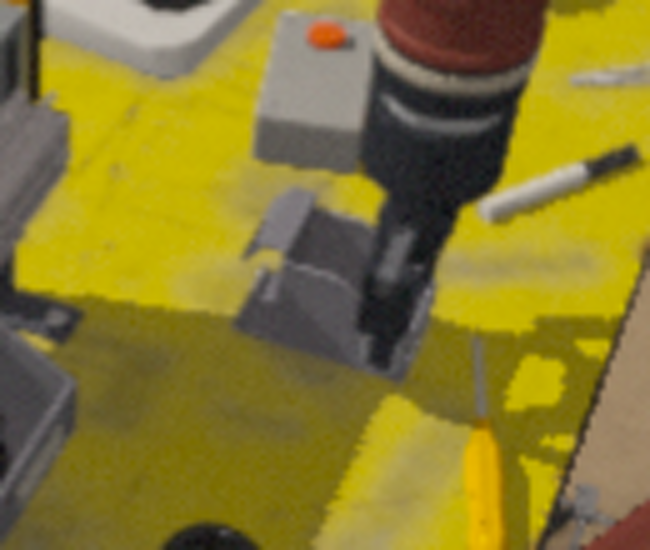

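The bin came up nearly level, with 3 N on the wrist, which is its whole weight. The pads are too tight to let it pivot, so I'll lower it back, loosen, and lift again.

play_rows:
  delta_pos:
    - [-0.002, 0, 0.0043]
    - [-0.002, 0, 0.0043]
    - [-0.0016, 0, 0.0043]
    - [-0.0015, 0, 0.0044]
    - [0, 0, 0]
  twist: [0, 0, 0, 0, 0]

```text
clock: 4.15
eef_pos: [0.3872, -0.1874, 0.0074]
tool_rot: [[1.0, 0.025, 0.001], [0.025, -1.0, 0.0], [0.001, -0.0, -1.0]]
wrist_force: [0.4, 1.6, -0.9]
gripper_width: 0.0538
gripper_force: 12.1
```

play_rows:
  delta_pos:
    - [0, 0, 0]
    - [0, 0, 0]
    - [0.0015, 0, -0.0044]
    - [0.0016, 0, -0.0044]
    - [0, 0, 0]
  twist: [0, 0, 0, 0, 0]
  grip: 0.0543

```text
clock: 4.78
eef_pos: [0.3906, -0.1877, 0.0167]
tool_rot: [[1.0, 0.025, 0.001], [0.025, -1.0, -0.001], [0.001, 0.001, -1.0]]
wrist_force: [0.9, 0.2, 0.4]
gripper_width: 0.0544
gripper_force: 0.0
```

Run:
```python
from plant import telemetry
o=telemetry.get_obs(); print(o['wrist_force'],o['torque'],o['gripper_force'],o['eef_pos'])
```

```text
[0.85165292 0.2464574  0.35708964] [ 0.01649862  0.03484934 -0.00294753] 0.0 [ 0.39055104 -0.18766666  0.01667702]
```

play_rows:
  delta_pos:
    - [-0.003, 0, 0.008]
    - [0, 0, 0]
    - [0, 0, 0]
    - [0, 0, 0]
  twist: [0, 0, 0, 0]
  grip: 0.0541

```text
clock: 5.28
eef_pos: [0.387, -0.1873, 0.008]
tool_rot: [[1.0, 0.025, -0.0], [0.025, -1.0, 0.0], [-0.0, -0.0, -1.0]]
wrist_force: [-0.2, 0.7, -1.1]
gripper_width: 0.0542
gripper_force: 0.2
```

play_rows:
  delta_pos:
    - [0.0015, 0, -0.0044]
    - [0.0016, 0, -0.0044]
    - [0.002, 0, -0.0043]
    - [0, 0, 0]
  twist: [0, 0, 0, 0]

```text
clock: 5.78
eef_pos: [0.3927, -0.1875, 0.0218]
tool_rot: [[1.0, 0.025, 0.001], [0.025, -1.0, -0.0], [0.001, 0.001, -1.0]]
wrist_force: [0.1, 0.5, 0.4]
gripper_width: 0.0543
gripper_force: 0.3
```

Run:
```python
from plant import telemetry
o=telemetry.get_obs(); print(o['wrist_force'],o['torque'],o['gripper_force'],o['eef_pos'])
```

```text
[0.10152428 0.45875911 0.37105058] [ 0.03078667 -0.01861553 -0.02734222] 0.2683665510267019 [ 0.39269104 -0.18751273  0.02175176]
```

play_rows:
  delta_pos:
    - [-0.0055, 0, 0.0135]
    - [0, 0, 0]
    - [0, 0, 0]
    - [0, 0, 0]
  twist: [0, 0, 0, 0]
  grip: 0.054

```text
clock: 6.28
eef_pos: [0.3863, -0.1873, 0.0074]
tool_rot: [[1.0, 0.025, -0.001], [0.025, -1.0, 0.0], [-0.001, -0.0, -1.0]]
wrist_force: [-0.7, 0.2, -1.3]
gripper_width: 0.054
gripper_force: 1.7
```

play_rows:
  delta_pos:
    - [0.0015, 0, -0.0044]
    - [0.0016, 0, -0.0044]
    - [0.002, 0, -0.0043]
    - [0, 0, 0]
  twist: [0, 0, 0, 0]

```text
clock: 6.78
eef_pos: [0.3924, -0.1876, 0.0215]
tool_rot: [[1.0, 0.025, 0.001], [0.025, -1.0, -0.001], [0.001, 0.001, -1.0]]
wrist_force: [0.1, -0.5, 1.1]
gripper_width: 0.0536
gripper_force: 0.5
```

Run:
```python
from plant import telemetry
o=telemetry.get_obs(); print(o['wrist_force'],o['torque'],o['gripper_force'],o['eef_pos'])
```

```text
[ 0.08088815 -0.45621246  1.1135697 ] [ 0.12671905 -0.05983321  0.00843149] 0.49570261035114527 [ 0.39243486 -0.18760037  0.02150835]
```

play_rows:
  delta_pos:
    - [-0.0055, 0, 0.0135]
    - [0, 0, 0]
    - [0, 0, 0]
    - [0, 0, 0]
  twist: [0, 0, 0, 0]
  grip: 0.0539

```text
clock: 7.28
eef_pos: [0.3861, -0.1874, 0.0072]
tool_rot: [[1.0, 0.025, -0.001], [0.025, -1.0, 0.0], [-0.001, -0.0, -1.0]]
wrist_force: [-0.5, -1.1, -2.0]
gripper_width: 0.054
gripper_force: 3.8
```

play_rows:
  delta_pos:
    - [0.0015, 0, -0.0044]
    - [0.0016, 0, -0.0044]
    - [0.002, 0, -0.0043]
    - [0, 0, 0]
  twist: [0, 0, 0, 0]

```text
clock: 7.78
eef_pos: [0.3918, -0.1876, 0.0209]
tool_rot: [[1.0, 0.025, 0.001], [0.025, -1.0, -0.001], [0.001, 0.001, -1.0]]
wrist_force: [-0.1, 0.0, -1.5]
gripper_width: 0.0541
gripper_force: 3.7
```

Run:
```python
from plant import telemetry,grab_frame
from h import *
o=telemetry.get_obs(); print(o['wrist_force'],o['torque'],o['gripper_force'],o['eef_pos'],o['gripper_width'])
f=grab_frame("scene")
cv2.imwrite("pics/s2.png",cv2.resize(f["pixels"][140:210,285:355,::-1],None,fx=7,fy=7,interpolation=2))
```

```text
[-0.08937067  0.0291343  -1.51174886] [0.06509572 0.01695087 0.00999765] 3.7320682033896446 [ 0.39183288 -0.1875575   0.02094958] 0.05405379478512558
```

View pics/s2.png

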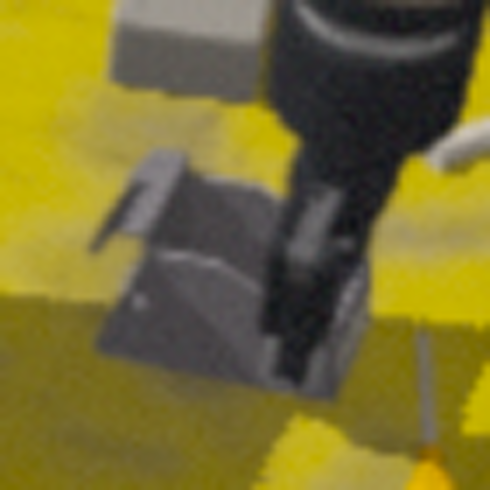

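play_rows:
  delta_pos:
    - [0.0022, 0, -0.0041]
    - [0.0024, 0, -0.0041]
    - [0.0025, 0, -0.004]
    - [0.0026, 0, -0.0039]
    - [0, 0, 0]
  twist: [0, 0, 0, 0, 0]

```text
clock: 8.45
eef_pos: [0.4015, -0.1873, 0.0369]
tool_rot: [[1.0, 0.025, 0.0], [0.025, -1.0, -0.0], [0.0, 0.0, -1.0]]
wrist_force: [-0.3, 0.9, -0.4]
gripper_width: 0.0536
gripper_force: 3.5
```

Run:
```python
from plant import telemetry,grab_frame
from h import *
o=telemetry.get_obs(); print(o['wrist_force'],o['torque'],o['gripper_force'],o['eef_pos'],o['gripper_width'])
f=grab_frame("scene")
cv2.imwrite("pics/s3.png",cv2.resize(f["pixels"][140:210,285:355,::-1],None,fx=7,fy=7,interpolation=2))
```

```text
[-0.25244415  0.89817139 -0.36129459] [-0.01213934  0.06058271  0.02191982] 3.529757112264633 [ 0.40148045 -0.18725024  0.03689417] 0.053593938856884196
```

View pics/s3.png

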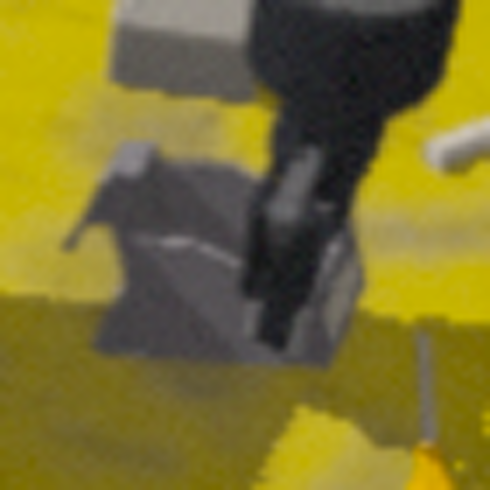

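The bin now pivots: its underside edge runs about level from (100,350) to (330,362) and the flange has swung back. I'll carry on along the arc and then lock the grip.

play_rows:
  delta_pos:
    - [0.0033, 0, -0.0041]
    - [0.0034, 0, -0.0039]
    - [0.0037, 0, -0.0038]
    - [0.0039, 0, -0.0035]
    - [0.0041, 0, -0.0032]
  twist: [0, 0, 0, 0, 0]

```text
clock: 9.12
eef_pos: [0.4198, -0.1867, 0.0553]
tool_rot: [[1.0, 0.025, -0.0], [0.025, -1.0, -0.0], [-0.0, 0.0, -1.0]]
wrist_force: [0.1, -0.2, -1.2]
gripper_width: 0.0541
gripper_force: 3.3
```

play_rows:
  delta_pos:
    - [0, 0, 0]
    - [0, 0, 0]
    - [0, 0, 0]
  twist: [0, 0, 0]
  grip: 0.052

```text
clock: 9.5
eef_pos: [0.4199, -0.1868, 0.0552]
tool_rot: [[1.0, 0.025, 0.001], [0.025, -1.0, -0.0], [0.001, 0.0, -1.0]]
wrist_force: [2.7, -0.1, 1.0]
gripper_width: 0.0531
gripper_force: 60.6
```

Run:
```python
from plant import telemetry,grab_frame
from h import *
o=telemetry.get_obs(); print(o['wrist_force'],o['torque'],o['gripper_force'],o['eef_pos'],o['gripper_width'])
f=grab_frame("scene");np.save("s4.npy",f,allow_pickle=True);g=grab_frame("top");np.save("t4.npy",g,allow_pickle=True)
a=cv2.resize(f["pixels"][140:210,280:350,::-1],(490,490),interpolation=2);b=cv2.resize(g["pixels"][205:265,310:350,::-1],(300,450),interpolation=2)
c=np.zeros((490,790,3),np.uint8);c[:,:490]=a;c[:450,490:]=b
cv2.imwrite("pics/s4.png",c)
```

```text
[ 2.68471886 -0.12938034  0.97893509] [-0.08688178 -0.68214021 -0.00963698] 60.63516855239868 [ 0.41987312 -0.18681598  0.05523349] 0.05311242636939371
```

View pics/s4.png

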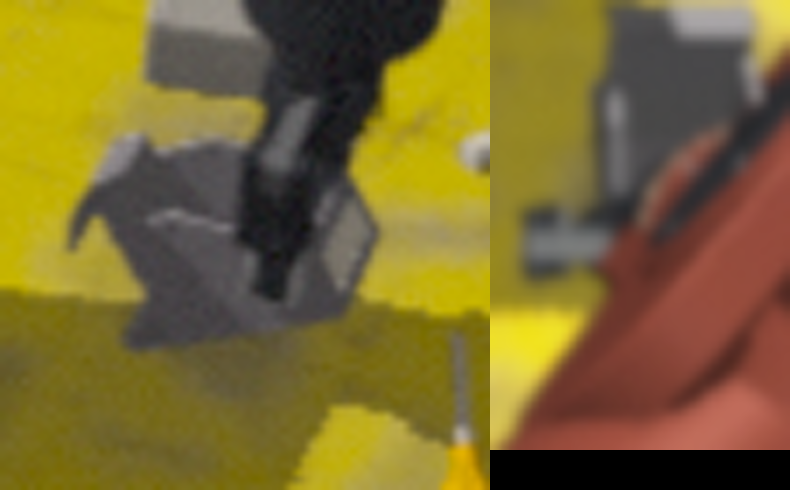

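The left half shows the bin tilted clearly: toe heel at (130,348), front bottom corner at about (345,318), strip edge end at (72,248), strip/flange corner at (100,180). I'm casting those onto the side-wall plane to get the tilt.

Run:
```python
from h import *
from plant import telemetry
f=load("s4.npy"); a=.025; n=np.array([-np.sin(a),np.cos(a),0]); p0=np.array([.42,-.1868,0])+.027*n
np.set_printoptions(precision=4,suppress=True)
P={}
for k,(x,y) in dict(heel=(130,349),frontbot=(345,318),strip=(72,250),lipfold=(98,180),rimcorner=(150,218)).items():
    c,d=ray(f,(280+(x+.5)/7-.5,140+(y+.5)/7-.5)); P[k]=c+d*((p0-c)@n)/(d@n); print(k,P[k])
v=P['frontbot']-P['heel'];print("tilt bottom",np.arctan2(v[2],-v[0]),np.linalg.norm(v),"exp .104")
v=P['strip']-P['heel'];print("heel-strip ang",np.arctan2(v[0],v[2]),np.linalg.norm(v)," level: heel(63.6,-31) strip(62,26)")
v=P['strip']-P['frontbot'];print("front-strip ang",np.arctan2(v[2],v[0]),np.linalg.norm(v)," level ang",np.arctan2(57,102))
o=telemetry.get_obs();print(o['wrist_force'],o['torque'])
```

```text
heel [ 0.4743 -0.1584  0.0032]
frontbot [ 0.389  -0.1606  0.0579]
strip [ 0.5039 -0.1577  0.0487]
lipfold [ 0.496  -0.1579  0.0903]
rimcorner [ 0.4729 -0.1585  0.0788]
tilt bottom 0.5705758067070945 0.10138747373265006 exp .104
heel-strip ang 0.5768773206018354 0.05430348467970595  level: heel(63.6,-31) strip(62,26)
front-strip ang -0.080208871802873 0.11532915374409486  level ang 0.5095922648089258
[ 1.1765 -0.0056  0.0301] [ 0.0048 -0.7358  0.0467]
```

The three tilt estimates agree at about 0.59 rad. I'm lifting it clear and carrying it to in front of the free place.

play_rows:
  delta_pos:
    - [0, 0, -0.015]
    - [0, 0, -0.03]
    - [0, 0, -0.04]
    - [0, 0, -0.04]
    - [0, 0, -0.025]
  twist: [0, 0, 0, 0, 0]

```text
clock: 10.22
eef_pos: [0.4194, -0.1868, 0.2075]
tool_rot: [[1.0, 0.025, 0.001], [0.025, -1.0, -0.001], [0.001, 0.001, -1.0]]
wrist_force: [0.3, -0.3, -2.9]
gripper_width: 0.0533
gripper_force: 60.9
```

play_rows:
  delta_pos:
    - [0.0146, -0.0242, 0]
    - [0.0146, -0.0242, 0]
    - [0.0146, -0.0242, 0]
    - [0.0146, -0.0242, 0]
    - [0.0146, -0.0242, 0]
  twist: [0.009, 0, 0, 0, 0]

```text
clock: 10.85
eef_pos: [0.4902, -0.0635, 0.2053]
tool_rot: [[1.0, 0.016, -0.001], [0.016, -1.0, -0.0], [-0.001, 0.0, -1.0]]
wrist_force: [-0.2, 0.3, -3.0]
gripper_width: 0.0532
gripper_force: 61.1
```

play_rows:
  delta_pos:
    - [0, 0, 0]
    - [0, 0, 0]
    - [0, 0, 0]
  twist: [0, 0, 0]

```text
clock: 11.22
eef_pos: [0.49, -0.065, 0.2051]
tool_rot: [[1.0, 0.015, -0.0], [0.015, -1.0, -0.0], [-0.0, 0.0, -1.0]]
wrist_force: [-0.8, 0.6, -3.3]
gripper_width: 0.0533
gripper_force: 61.0
```

Run:
```python
from plant import telemetry,grab_frame
from h import *
o=telemetry.get_obs(); print(o['wrist_force'],o['torque'],o['gripper_force'],o['eef_pos'],o['gripper_width'],o['tool_rot'][:,0])
f=grab_frame("scene");np.save("s5.npy",f,allow_pickle=True);g=grab_frame("top");np.save("t5.npy",g,allow_pickle=True)
a=cv2.resize(f["pixels"][100:230,190:310,::-1],(480,520),interpolation=2);b=cv2.resize(g["pixels"][135:205,265:325,::-1],(310,362),interpolation=2)
c=np.zeros((520,790,3),np.uint8);c[:,:480]=a;c[:362,480:]=b
cv2.imwrite("pics/s5.png",c)
```

```text
[-0.75492921  0.59136692 -3.25992583] [-2.11607298e-02  8.25712604e-02  8.53074981e-05] 61.02651000022888 [ 0.49000395 -0.06503157  0.205112  ] 0.053288012622260315 [ 9.99890134e-01  1.48207449e-02 -2.56758383e-04]
```

View pics/s5.png

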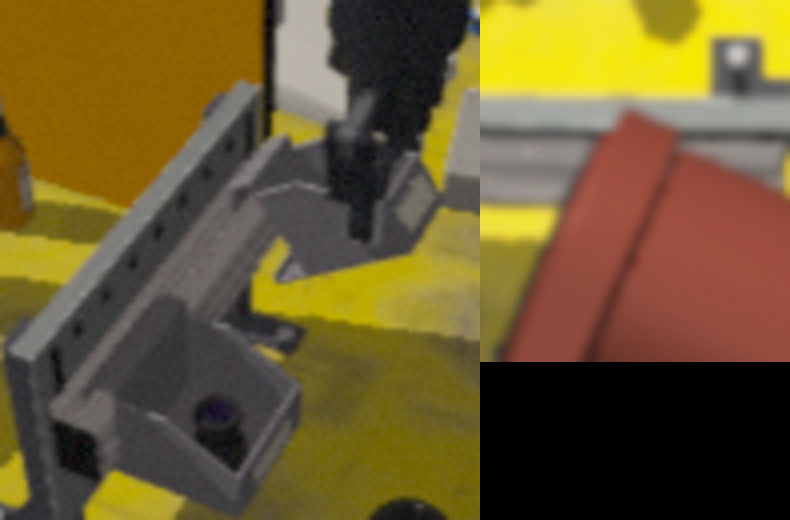

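The scene view shows the bin still tilted in the grip, with the heel at (278,280) and the strip end at (237,203). The arm hides the place in the top view. I'm re-measuring the tilt and the strip offset.

Run:
```python
from h import *
f=load("s5.npy"); a=.015; n=np.array([-np.sin(a),np.cos(a),0]); t=np.array([.49,-.065,.2051]); p0=t+.027*n
np.set_printoptions(precision=4,suppress=True);P={}
for k,(x,y) in dict(heel=(277,281),frontbot=(378,262),strip=(237,204),top=(278,140)).items():
    c,d=ray(f,(190+(x+.5)/4-.5,100+(y+.5)/4-.5)); P[k]=c+d*((p0-c)@n)/(d@n); print(k,P[k]-t)
v=P['frontbot']-P['heel'];print("tilt bottom",np.arctan2(v[2],-v[0]),np.linalg.norm(v))
v=P['strip']-P['heel'];print("tilt strip",np.arctan2(v[0],v[2])+.028,np.linalg.norm(v))
# wide bin: rim/strip reference on its near side plane bay y=+.08
b=np.array([.6125,-.0625,0]);a=.016;n=np.array([-np.sin(a),np.cos(a),0]);p0=b+.166*0*n
for k,(x,y,yy) in dict(wide_front_bot_L=(240,512,None),).items(): pass
# rail left end, front top corner on plane bay y=+.186 ; right panel end
p0=b+.186*n
for k,(x,y) in dict(railL_top_front=(113,400),railL_lip=(62,402)).items():
    c,d=ray(f,(190+(x+.5)/4-.5,100+(y+.5)/4-.5)); q=c+d*((p0-c)@n)/(d@n)-b; print(k,q[0]*np.cos(a)+q[1]*np.sin(a),q[2])
```

```text
heel [ 0.0555  0.0278 -0.053 ]
frontbot [-0.0098  0.0269 -0.0117]
strip [ 0.0827  0.0282 -0.0007]
top [0.056  0.0278 0.0559]
tilt bottom 0.5634311244891246 0.07728823383972488
tilt strip 0.5076595275163204 0.058916645767285884
railL_top_front -0.04289705095185442 0.18802433176387046
railL_lip -0.008787596644604337 0.17034389089401636
```

play_rows:
  delta_pos:
    - [0.009, -0.0006, 0]
    - [0.0095, 0, 0]
    - [0.009, 0, 0]
    - [0, 0, 0]
    - [0, 0, 0]
  twist: [0, 0, 0, 0, 0]

```text
clock: 11.95
eef_pos: [0.5178, -0.0633, 0.2048]
tool_rot: [[1.0, 0.016, -0.001], [0.016, -1.0, 0.0], [-0.001, -0.0, -1.0]]
wrist_force: [0.4, -0.0, -3.7]
gripper_width: 0.0531
gripper_force: 61.0
```

play_rows:
  delta_pos:
    - [0, 0, 0.005]
    - [0, 0, 0.005]
    - [0, 0, 0.004]
    - [0, 0, 0.003]
    - [0, 0, 0]
  twist: [0, 0, 0, 0, 0]

```text
clock: 12.58
eef_pos: [0.5177, -0.0633, 0.1877]
tool_rot: [[1.0, 0.016, -0.0], [0.016, -1.0, 0.0], [-0.0, -0.0, -1.0]]
wrist_force: [-0.9, 0.8, -3.5]
gripper_width: 0.0528
gripper_force: 61.0
```

play_rows:
  delta_pos:
    - [0, 0, 0.0025]
    - [0, 0, 0.0025]
    - [0, 0, 0.0025]
    - [0, 0, 0.0025]
    - [0, 0, 0]
  twist: [0, 0, 0, 0, 0]

```text
clock: 13.2
eef_pos: [0.5177, -0.0633, 0.1777]
tool_rot: [[1.0, 0.016, -0.0], [0.016, -1.0, 0.0], [-0.0, -0.0, -1.0]]
wrist_force: [-0.6, 0.4, -2.9]
gripper_width: 0.053
gripper_force: 61.0
```

play_rows:
  delta_pos:
    - [0, 0, 0.002]
    - [0, 0, 0.002]
    - [0, 0, 0.0015]
    - [0, 0, 0.0015]
    - [0, 0, 0]
  twist: [0, 0, 0, 0, 0]

```text
clock: 13.82
eef_pos: [0.5178, -0.0633, 0.1709]
tool_rot: [[1.0, 0.016, -0.0], [0.016, -1.0, -0.0], [-0.0, 0.0, -1.0]]
wrist_force: [0.2, -0.0, -2.9]
gripper_width: 0.0531
gripper_force: 61.0
```

play_rows:
  delta_pos:
    - [0, 0, 0.0015]
    - [0, 0, 0.0015]
    - [0, 0, 0.0015]
    - [0, 0, 0.0015]
    - [0, 0, 0]
  twist: [0, 0, 0, 0, 0]

```text
clock: 14.45
eef_pos: [0.5178, -0.0633, 0.1648]
tool_rot: [[1.0, 0.016, -0.0], [0.016, -1.0, 0.0], [-0.0, -0.0, -1.0]]
wrist_force: [-0.8, 0.9, -3.5]
gripper_width: 0.0526
gripper_force: 61.0
```

play_rows:
  delta_pos:
    - [0, 0, 0.0015]
    - [0, 0, 0.0015]
    - [0, 0, 0.0015]
    - [0, 0, 0.0015]
    - [0, 0, 0]
  twist: [0, 0, 0, 0, 0]

```text
clock: 15.08
eef_pos: [0.5179, -0.0634, 0.1591]
tool_rot: [[1.0, 0.016, 0.0], [0.016, -1.0, -0.0], [0.0, 0.0, -1.0]]
wrist_force: [0.8, 0.4, -2.1]
gripper_width: 0.0532
gripper_force: 61.3
```

play_rows:
  delta_pos:
    - [0, 0, 0.001]
    - [0, 0, 0.001]
    - [0, 0, 0]
    - [0, 0, 0]
  twist: [0, 0, 0, 0]

```text
clock: 15.58
eef_pos: [0.5178, -0.0634, 0.1582]
tool_rot: [[1.0, 0.016, 0.001], [0.016, -1.0, -0.001], [0.001, 0.001, -1.0]]
wrist_force: [-6.7, 1.9, 7.5]
gripper_width: 0.0531
gripper_force: 62.5
```

Run:
```python
from plant import telemetry,grab_frame
from h import *
o=telemetry.get_obs(); print(o['wrist_force'],o['torque'],o['eef_pos'])
f=grab_frame("scene");np.save("s6.npy",f,allow_pickle=True)
cv2.imwrite("pics/s6.png",cv2.resize(f["pixels"][115:190,220:310,::-1],(720,600),interpolation=2))
```

```text
[-6.7147236   1.9405779   7.54995319] [0.17672513 0.7342105  0.05731869] [ 0.5178388  -0.06342099  0.15816366]
```

View pics/s6.png

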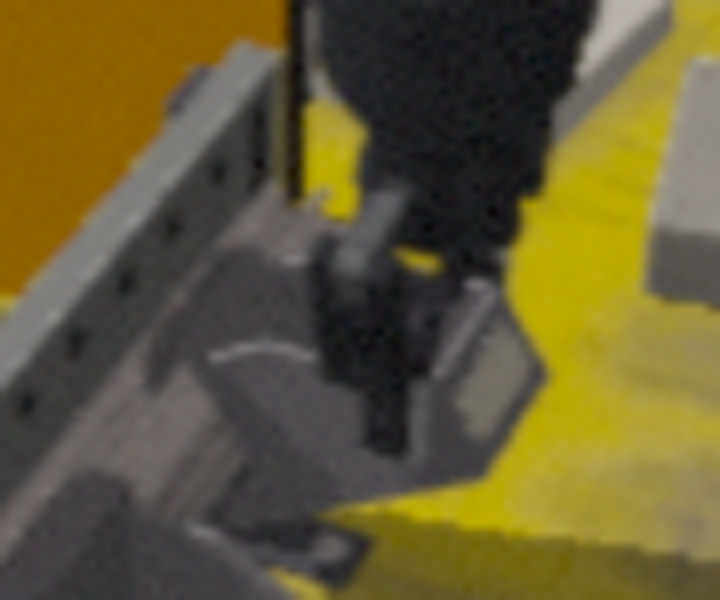

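The last picture shows the strip's near end at about (150,385), behind the lip and low in the groove, near the rear wall. That fits the push back towards the robot, so I'll ease off in x and feel for the floor.

play_rows:
  delta_pos:
    - [-0.001, 0, -0.0005]
    - [-0.0005, 0, 0]
    - [0, 0, 0]
  twist: [0, 0, 0]

```text
clock: 16.0
eef_pos: [0.5176, -0.0635, 0.1582]
tool_rot: [[1.0, 0.016, 0.003], [0.016, -1.0, -0.0], [0.003, 0.0, -1.0]]
wrist_force: [4.9, 1.3, 2.2]
gripper_width: 0.0534
gripper_force: 61.6
```

The strip is trapped front to back with about 1 mm of play, so it sits on the groove floor. I'm loosening the pads so the bin can pivot, then swinging the front down about the strip.

play_rows:
  delta_pos:
    - [0.0006, 0, -0.0003]
    - [0, 0, 0]
    - [0, 0, 0]
  twist: [0, 0, 0]
  grip: 0.0538

```text
clock: 16.38
eef_pos: [0.5172, -0.0634, 0.1575]
tool_rot: [[1.0, 0.016, 0.0], [0.016, -1.0, -0.0], [0.0, 0.0, -1.0]]
wrist_force: [5.5, -0.1, -2.5]
gripper_width: 0.0537
gripper_force: 10.9
```

play_rows:
  delta_pos:
    - [-0.0004, 0, 0.0017]
    - [-0.0004, 0, 0.0018]
    - [-0.0004, 0, 0.0018]
    - [-0.0004, 0, 0.0018]
    - [0, 0, 0]
  twist: [0, 0, 0, 0, 0]

```text
clock: 17.0
eef_pos: [0.515, -0.0634, 0.1504]
tool_rot: [[1.0, 0.016, -0.001], [0.016, -1.0, -0.0], [-0.001, 0.0, -1.0]]
wrist_force: [0.3, -0.8, -1.9]
gripper_width: 0.0541
gripper_force: 10.8
```

play_rows:
  delta_pos:
    - [-0.0002, 0, 0.0018]
    - [-0.0002, 0, 0.0018]
    - [-0.0002, 0, 0.0018]
    - [-0.0001, 0, 0.0018]
    - [0, 0, 0]
  twist: [0, 0, 0, 0, 0]

```text
clock: 17.62
eef_pos: [0.5145, -0.0634, 0.1432]
tool_rot: [[1.0, 0.016, -0.0], [0.016, -1.0, 0.0], [-0.0, -0.0, -1.0]]
wrist_force: [-1.0, -0.1, -2.2]
gripper_width: 0.0539
gripper_force: 10.9
```

play_rows:
  delta_pos:
    - [-0.0001, 0, 0.0018]
    - [-0.0001, 0, 0.0018]
    - [-0.0001, 0, 0.0018]
    - [0, 0, 0.0018]
    - [0, 0, 0]
  twist: [0, 0, 0, 0, 0]

```text
clock: 18.25
eef_pos: [0.5144, -0.0634, 0.1361]
tool_rot: [[1.0, 0.016, -0.0], [0.016, -1.0, -0.0], [-0.0, 0.0, -1.0]]
wrist_force: [-1.7, -0.0, -2.2]
gripper_width: 0.0536
gripper_force: 10.9
```

Run:
```python
from plant import telemetry
o=telemetry.get_obs(); print(o['wrist_force'],o['torque'],o['eef_pos'])
```

```text
[-1.74246436 -0.04445461 -2.23096443] [-0.00338472  0.21228903  0.00027016] [ 0.51435389 -0.06338354  0.13608324]
```

play_rows:
  delta_pos:
    - [0, 0, 0.0015]
    - [0.0001, 0, 0.0015]
    - [0, 0, 0.0015]
    - [0.0001, 0, 0.0015]
    - [0, 0, 0]
  twist: [0, 0, 0, 0, 0]

```text
clock: 18.88
eef_pos: [0.5145, -0.0634, 0.1301]
tool_rot: [[1.0, 0.016, -0.0], [0.016, -1.0, -0.0], [-0.0, 0.0, -1.0]]
wrist_force: [-1.1, -0.3, -1.8]
gripper_width: 0.0541
gripper_force: 11.0
```

play_rows:
  delta_pos:
    - [0.0001, 0, 0.0015]
    - [0.0001, 0, 0.0015]
    - [0, 0, 0]
  twist: [0, 0, 0]

```text
clock: 19.25
eef_pos: [0.5148, -0.0634, 0.1272]
tool_rot: [[1.0, 0.016, -0.0], [0.016, -1.0, -0.0], [-0.0, 0.0, -1.0]]
wrist_force: [-1.1, -0.0, -1.8]
gripper_width: 0.0539
gripper_force: 11.1
```

play_rows:
  delta_pos:
    - [0.0002, 0, 0.0015]
    - [0.0002, 0, 0.0015]
    - [0, 0, 0]
  twist: [0, 0, 0]

```text
clock: 19.62
eef_pos: [0.5151, -0.0634, 0.1244]
tool_rot: [[1.0, 0.016, -0.0], [0.016, -1.0, -0.0], [-0.0, 0.0, -1.0]]
wrist_force: [-4.4, 0.0, 3.9]
gripper_width: 0.0538
gripper_force: 11.5
```

play_rows:
  delta_pos:
    - [0.0002, 0, 0.0015]
    - [0, 0, 0]
    - [0, 0, 0]
  twist: [0, 0, 0]

```text
clock: 20.0
eef_pos: [0.5153, -0.0634, 0.1231]
tool_rot: [[1.0, 0.016, -0.0], [0.016, -1.0, -0.0], [-0.0, 0.0, -1.0]]
wrist_force: [-6.2, 0.3, 5.2]
gripper_width: 0.0536
gripper_force: 11.7
```

Catch contact felt at about 0.2 rad. I'm relieving the load, releasing, and going up to press the rim with closed fingers.

play_rows:
  delta_pos:
    - [-0.0006, 0, -0.001]
    - [0, 0, 0]
    - [0, 0, 0]
  twist: [0, 0, 0]

```text
clock: 20.38
eef_pos: [0.5152, -0.0634, 0.1237]
tool_rot: [[1.0, 0.016, 0.001], [0.016, -1.0, -0.0], [0.001, 0.0, -1.0]]
wrist_force: [3.2, 0.3, -1.3]
gripper_width: 0.0539
gripper_force: 10.9
```

play_rows:
  delta_pos:
    - [0, 0, 0]
    - [0, 0, 0]
    - [0, 0, 0]
    - [0, 0, 0]
  twist: [0, 0, 0, 0]
  grip: 0.068

```text
clock: 20.88
eef_pos: [0.5147, -0.0634, 0.1238]
tool_rot: [[1.0, 0.016, -0.0], [0.016, -1.0, -0.0], [-0.0, 0.0, -1.0]]
wrist_force: [0.2, 0.2, 0.7]
gripper_width: 0.0684
gripper_force: 0.0
```

play_rows:
  delta_pos:
    - [0, 0, -0.015]
    - [0, 0, -0.025]
    - [0, 0, -0.025]
    - [0, 0, -0.01]
    - [0, 0, 0]
  twist: [0, 0, 0, 0, 0]

```text
clock: 21.5
eef_pos: [0.5152, -0.0636, 0.1996]
tool_rot: [[1.0, 0.016, 0.001], [0.016, -1.0, -0.001], [0.001, 0.001, -1.0]]
wrist_force: [-0.5, 0.3, -0.2]
gripper_width: 0.068
gripper_force: 0.0
```

Run:
```python
from plant import telemetry,grab_frame
from h import *
o=telemetry.get_obs(); print(o['clock'],o['wrist_force'],o['eef_pos'])
f=grab_frame("scene");np.save("s7.npy",f,allow_pickle=True)
# side-view check by label patch + dark-grey mask of hung bin, no picture
h=cv2.cvtColor(f["pixels"],cv2.COLOR_RGB2HSV)
m=((h[...,1]<70)&(h[...,2]>50)).astype(np.uint8)
for y in range(130,190,4): print(y,''.join('#' if v else '.' for v in m[y,225:300]))
```

```text
21.5 [-0.47692846  0.31601401 -0.16956297] [ 0.51519787 -0.06357853  0.19955636]
130 ................##########..#........########...............#######........
134 .............#########..##..#..........###....................#............
138 ..........################.###...................#.........................
142 ......##########..##################.......................................
146 ...#################################.......................................
150 ##########..###########################........##..........................
154 #########################################.....###..........................
158 ###...###################################.....####.........................
162 ########################################################...................
166 ###########################################################................
170 ###########################################################................
174 ###########################################################................
178 #########################################################..................
182 #########.#############################################....................
186 ##########.##################...###...............###......................
```

play_rows:
  delta_pos:
    - [-0.006, 0.0003, 0]
    - [-0.006, 0.0003, 0]
    - [0, 0, 0]
    - [0, 0, 0]
    - [0, 0, 0]
  twist: [0, 0, 0, 0, 0]
  grip: 0.0

```text
clock: 22.18
eef_pos: [0.5028, -0.0642, 0.1988]
tool_rot: [[1.0, 0.016, 0.0], [0.016, -1.0, -0.0], [0.0, 0.0, -1.0]]
wrist_force: [0.3, 0.9, 0.1]
gripper_width: -0.0
gripper_force: 0.0
```

play_rows:
  delta_pos:
    - [0, 0, 0.015]
    - [0, 0, 0.015]
    - [0, 0, 0.01]
    - [0, 0, 0]
  twist: [0, 0, 0, 0]

```text
clock: 22.68
eef_pos: [0.5021, -0.0639, 0.1574]
tool_rot: [[1.0, 0.016, -0.002], [0.016, -1.0, 0.001], [-0.002, -0.001, -1.0]]
wrist_force: [-0.9, 0.4, 0.4]
gripper_width: 0.0001
gripper_force: 0.0
```

play_rows:
  delta_pos:
    - [0, 0, 0.0015]
    - [0, 0, 0.0015]
    - [0, 0, 0.0015]
    - [0, 0, 0]
  twist: [0, 0, 0, 0]

```text
clock: 23.18
eef_pos: [0.5028, -0.0642, 0.1543]
tool_rot: [[1.0, 0.016, 0.0], [0.016, -1.0, -0.0], [0.0, 0.0, -1.0]]
wrist_force: [0.4, -0.6, -0.6]
gripper_width: -0.0
gripper_force: 0.0
```

play_rows:
  delta_pos:
    - [0, 0, 0.0015]
    - [0, 0, 0.0015]
    - [0, 0, 0]
  twist: [0, 0, 0]

```text
clock: 23.55
eef_pos: [0.5027, -0.0641, 0.1511]
tool_rot: [[1.0, 0.016, -0.0], [0.016, -1.0, 0.0], [-0.0, -0.0, -1.0]]
wrist_force: [-0.3, -0.7, -0.1]
gripper_width: 0.0002
gripper_force: 0.0
```

play_rows:
  delta_pos:
    - [0, 0, 0.001]
    - [0, 0, 0.001]
    - [0, 0, 0]
  twist: [0, 0, 0]

```text
clock: 23.92
eef_pos: [0.5028, -0.0642, 0.1493]
tool_rot: [[1.0, 0.016, 0.0], [0.016, -1.0, -0.0], [0.0, 0.0, -1.0]]
wrist_force: [0.0, -0.3, 0.6]
gripper_width: 0.0001
gripper_force: 0.3
```

play_rows:
  delta_pos:
    - [0, 0, 0.001]
    - [0, 0, 0.001]
    - [0, 0, 0]
  twist: [0, 0, 0]

```text
clock: 24.3
eef_pos: [0.5026, -0.0642, 0.1473]
tool_rot: [[1.0, 0.016, -0.0], [0.016, -1.0, -0.0], [-0.0, 0.0, -1.0]]
wrist_force: [-2.5, 0.8, 4.3]
gripper_width: -0.0002
gripper_force: 1.6
```

play_rows:
  delta_pos:
    - [0, 0, 0.001]
    - [0, 0, 0.001]
    - [0, 0, 0]
  twist: [0, 0, 0]

```text
clock: 24.68
eef_pos: [0.5028, -0.0642, 0.1452]
tool_rot: [[1.0, 0.016, -0.0], [0.016, -1.0, -0.0], [-0.0, 0.0, -1.0]]
wrist_force: [-2.8, 0.5, 3.9]
gripper_width: 0.0002
gripper_force: 1.9
```

play_rows:
  delta_pos:
    - [0.0001, 0, 0.001]
    - [0.0001, 0, 0.001]
    - [0.0001, 0, 0.001]
    - [0.0001, 0, 0.001]
    - [0, 0, 0]
  twist: [0, 0, 0, 0, 0]

```text
clock: 25.3
eef_pos: [0.5031, -0.0642, 0.1412]
tool_rot: [[1.0, 0.016, -0.0], [0.016, -1.0, -0.0], [-0.0, 0.0, -1.0]]
wrist_force: [-4.2, -0.0, 5.1]
gripper_width: -0.0
gripper_force: 2.4
```

play_rows:
  delta_pos:
    - [0.0001, 0, 0.001]
    - [0.0001, 0, 0.001]
    - [0.0001, 0, 0.001]
    - [0, 0, 0]
  twist: [0, 0, 0, 0]

```text
clock: 25.8
eef_pos: [0.5034, -0.0641, 0.1382]
tool_rot: [[1.0, 0.016, -0.0], [0.016, -1.0, 0.0], [-0.0, -0.0, -1.0]]
wrist_force: [-3.4, 1.4, 4.5]
gripper_width: 0.0002
gripper_force: 2.4
```

play_rows:
  delta_pos:
    - [0.0001, 0, 0.001]
    - [0.0001, 0, 0.001]
    - [0, 0, 0]
  twist: [0, 0, 0]

```text
clock: 26.18
eef_pos: [0.5038, -0.0641, 0.1358]
tool_rot: [[1.0, 0.016, 0.0], [0.016, -1.0, 0.0], [0.0, -0.0, -1.0]]
wrist_force: [-0.2, 0.2, 1.0]
gripper_width: -0.0001
gripper_force: 0.0
```

play_rows:
  delta_pos:
    - [0.0001, 0, 0.0007]
    - [0.0001, 0, 0.0006]
    - [0, 0, 0]
  twist: [0, 0, 0]

```text
clock: 26.55
eef_pos: [0.5039, -0.0642, 0.1349]
tool_rot: [[1.0, 0.016, -0.0], [0.016, -1.0, -0.0], [-0.0, 0.0, -1.0]]
wrist_force: [-0.3, -0.0, 0.9]
gripper_width: 0.0004
gripper_force: 0.0
```

play_rows:
  delta_pos:
    - [0, 0, 0.0005]
    - [0, 0, 0.0003]
    - [0, 0, 0]
  twist: [0, 0, 0]

```text
clock: 26.92
eef_pos: [0.5039, -0.0642, 0.1343]
tool_rot: [[1.0, 0.016, 0.0], [0.016, -1.0, -0.0], [0.0, 0.0, -1.0]]
wrist_force: [0.6, 0.7, 0.4]
gripper_width: -0.0
gripper_force: 0.2
```

play_rows:
  delta_pos:
    - [0, 0, 0.0004]
    - [0, 0, 0.0003]
    - [0, 0, 0]
  twist: [0, 0, 0]

```text
clock: 27.3
eef_pos: [0.504, -0.0642, 0.1335]
tool_rot: [[1.0, 0.016, 0.0], [0.016, -1.0, -0.0], [0.0, 0.0, -1.0]]
wrist_force: [0.9, -0.2, 1.1]
gripper_width: 0.0
gripper_force: 0.4
```

play_rows:
  delta_pos:
    - [0, 0, 0.0004]
    - [0, 0, 0]
    - [0, 0, 0]
  twist: [0, 0, 0]

```text
clock: 27.68
eef_pos: [0.5037, -0.0641, 0.1329]
tool_rot: [[1.0, 0.016, -0.0], [0.016, -1.0, -0.0], [-0.0, 0.0, -1.0]]
wrist_force: [-0.5, -0.4, 0.7]
gripper_width: 0.0001
gripper_force: 0.0
```

play_rows:
  delta_pos:
    - [0, 0, 0.0004]
    - [0, 0, 0.0003]
    - [0, 0, 0]
  twist: [0, 0, 0]

```text
clock: 28.05
eef_pos: [0.5038, -0.0642, 0.1323]
tool_rot: [[1.0, 0.016, -0.0], [0.016, -1.0, -0.0], [-0.0, 0.0, -1.0]]
wrist_force: [0.1, -1.0, 0.1]
gripper_width: 0.0001
gripper_force: 0.0
```

play_rows:
  delta_pos:
    - [0, 0, 0.0004]
    - [0, 0, 0]
    - [0, 0, 0]
  twist: [0, 0, 0]

```text
clock: 28.42
eef_pos: [0.5039, -0.0642, 0.132]
tool_rot: [[1.0, 0.016, -0.0], [0.016, -1.0, -0.0], [-0.0, 0.0, -1.0]]
wrist_force: [0.2, -0.5, -0.2]
gripper_width: 0.0001
gripper_force: 0.0
```

play_rows:
  delta_pos:
    - [0, 0, 0.0005]
    - [0, 0, 0]
    - [0, 0, 0.0004]
    - [0, 0, 0]
  twist: [0, 0, 0, 0]

```text
clock: 28.92
eef_pos: [0.5039, -0.0641, 0.131]
tool_rot: [[1.0, 0.016, -0.0], [0.016, -1.0, -0.0], [-0.0, 0.0, -1.0]]
wrist_force: [-1.1, -0.2, -0.5]
gripper_width: -0.0003
gripper_force: 0.0
```

play_rows:
  delta_pos:
    - [0, 0, 0.0005]
    - [0, 0, 0]
    - [0, 0, 0]
  twist: [0, 0, 0]

```text
clock: 29.3
eef_pos: [0.5039, -0.0642, 0.1306]
tool_rot: [[1.0, 0.016, 0.0], [0.016, -1.0, -0.0], [0.0, 0.0, -1.0]]
wrist_force: [-0.0, -0.4, 1.2]
gripper_width: -0.0003
gripper_force: 0.0
```

play_rows:
  delta_pos:
    - [0, 0, 0.0005]
    - [0, 0, 0]
    - [0, 0, 0]
  twist: [0, 0, 0]

```text
clock: 29.68
eef_pos: [0.5039, -0.0642, 0.1301]
tool_rot: [[1.0, 0.016, -0.0], [0.016, -1.0, -0.0], [-0.0, 0.0, -1.0]]
wrist_force: [-0.7, -0.2, -0.1]
gripper_width: 0.0002
gripper_force: 0.0
```

Run:
```python
from plant import telemetry,grab_frame
from h import *
f=grab_frame("scene");np.save("s8.npy",f,allow_pickle=True)
h=cv2.cvtColor(f["pixels"],cv2.COLOR_RGB2HSV)
m=((h[...,1]<70)&(h[...,2]>50)).astype(np.uint8)
for y in range(146,206,3): print(y,''.join('#' if v else '.' for v in m[y,225:305]))
```

```text
146 ...###################################.......................................###
149 ##########..##########################........#####.........................####
152 ######################################.........####.............................
155 #######################################.......#####.............................
158 ###...############################################..............................
161 #########################################.########..............................
164 ##########################################...#..................................
167 #############################################............#......................
170 ##################################################.....###......................
173 ##################################################.....###......................
176 ########################################################........................
179 ########################################################........................
182 ######################################################..........................
185 ####################################################............................
188 #########.####################.......#.############.............................
191 ###################################............##...............................
194 ######################################..........................................
197 ########################################........................................
200 #.#############........#################........................................
203 #############.............##############........................................
```

Run:
```python
from h import *
a=.016;b=np.array([.6125,-.0625,0]);S=load("s8.npy");S0=load("s7.npy")
w=lambda x,y,z:b+[x*np.cos(a)-y*np.sin(a),x*np.sin(a)+y*np.cos(a),z]
for R in(.14,.145,.15,.155):
  for th in(0,.1):
    o=[]
    for L in((-40,27,-31),(-40,-27,-31),(-40,27,4),(-40,-27,4)):
      dx,dz=L[0]-60.7,L[2]-26.9; X=dx*np.cos(th)+dz*np.sin(th);Z=-dx*np.sin(th)+dz*np.cos(th)
      o.append(proj(S,w(-.0088+X/1e3,L[1]/1e3,R+.0022+Z/1e3))[0].round(1))
    print(R,th,*o)
d=np.abs(load("s8.npy")["pixels"].astype(int)-load("s0.npy")["pixels"].astype(int)).sum(2) if 0 else None
g=cv2.cvtColor(S["pixels"],cv2.COLOR_RGB2HSV)
m=((g[...,1]<75)&(g[...,2]>40))
for x in range(256,286,3): c=np.where(m[150:200,x])[0]; print(x,150+c.min() if len(c) else None,150+c.max() if len(c) else None,end='; ')
```

```text
0.14 0 [273.5 194.1] [281.5 181. ] [274.1 184.6] [282.2 171.4]
0.14 0.1 [275.6 192. ] [283.5 178.8] [274.9 181.9] [283.1 168.8]
0.145 0 [273.6 192.8] [281.6 179.6] [274.1 183.2] [282.3 170. ]
0.145 0.1 [275.7 190.6] [283.7 177.4] [275.  180.5] [283.2 167.3]
0.15 0 [273.7 191.4] [281.7 178.3] [274.2 181.8] [282.5 168.6]
0.15 0.1 [275.7 189.3] [283.8 176.1] [275.  179.1] [283.3 165.9]
0.155 0 [273.8 190.1] [281.8 176.9] [274.3 180.3] [282.6 167.2]
0.155 0.1 [275.8 187.9] [283.9 174.7] [275.1 177.6] [283.4 164.5]
256 150 199; 259 150 199; 262 150 199; 265 156 188; 268 158 189; 271 150 190; 274 150 189; 277 160 185; 280 167 179; 283 163 164;
```

play_rows:
  delta_pos:
    - [0, 0, -0.002]
    - [0, 0, -0.004]
    - [0, 0, -0.006]
    - [0, 0, -0.006]
    - [0, 0, 0]
  twist: [0, 0, 0, 0, 0]

```text
clock: 30.35
eef_pos: [0.5043, -0.0643, 0.1489]
tool_rot: [[1.0, 0.016, 0.001], [0.016, -1.0, -0.001], [0.001, 0.001, -1.0]]
wrist_force: [0.3, 0.7, -0.6]
gripper_width: 0.0001
gripper_force: 0.0
```

play_rows:
  delta_pos:
    - [0, 0, -0.04]
    - [0, 0, -0.04]
    - [0, 0, -0.03]
    - [0, 0, 0]
  twist: [0, 0, 0, 0]

```text
clock: 30.85
eef_pos: [0.5049, -0.0646, 0.2605]
tool_rot: [[1.0, 0.016, 0.004], [0.016, -1.0, -0.002], [0.004, 0.002, -1.0]]
wrist_force: [0.5, 0.3, -0.9]
gripper_width: 0.0001
gripper_force: 0.0
```

Run:
```python
from plant import telemetry,grab_frame
from h import *
o=telemetry.get_obs();print(o['clock'],o['eef_pos'],o['wrist_force'])
f=grab_frame("scene");np.save("s9.npy",f,allow_pickle=True)
for n in("s7","s9"):
    f=load(n+".npy");h=cv2.cvtColor(f["pixels"],cv2.COLOR_RGB2HSV)
    g=h[...,2]; m=h[...,1]<75
    print(n)
    for y in range(140,196,2): print(y,''.join('%x'%(v//16) if k else '.' for v,k in zip(g[y,232:288],m[y,232:288])))
```

```text
30.85 [ 0.50492591 -0.06458078  0.26047602] [ 0.54378711  0.29073359 -0.89305709]
s7
140 .87778764333333334456665...632221221111...32...111221...
142 878888533233333345666666666532222212211..32.............
144 7777544332233334666666666665311112222112223.............
146 7764334333333456666666666665312112121211.2..............
148 7543333333345666544444566665321222.21.1122..............
150 43322333334566644444344566655543..222.1245..............
152 333333334566654334433333444566777421111245..............
154 333333356666544444343333444344445422222345..............
156 333334566644444443333343444434344321112345..............
158 3334566654444333333333333444443343222124556.............
160 3346666544444333333333343344433444444334554557..........
162 3566765456666443333444333343334434344444444545456.......
164 566666566666654333456777654444433443444454444454556.....
166 6666666666676544443444445556544444433444444444556654....
168 6666666666666544443444444545556544444433334444576445....
170 6666676666665544443433334444555455554434434445654465....
172 66666676665545544344444434444555445
[... 1703 characters left out ...]
44555433344344343344666......
174 44556666655555443433433434434445554444443433445544......
176 4444566544555444444334343434334445554444443455445.......
178 4333455445545434443344434443444444456654444554455.......
180 333334444445544434333334334434443444455554654555........
182 33333433343445654443444334444434434445544554555.........
184 3333334334334444555443344434344434444445444455..........
186 3333334343343334444556...54344334444334444445...........
188 33333343434333434444456.......44444443344444............
190 33333344344434443444444556...........544334.............
192 33333333443333344344344444555...........................
194 3333333344444434444333444445455.........................
```

The pixel contours now match a plumb bin with the rail top at about 0.15. The contact at 0.148 while leaning 0.2 rad puts the home rim at about 0.1285, so my probe just stopped short. I'll press again to confirm the hard stop.

play_rows:
  delta_pos:
    - [0, 0, 0.04]
    - [0, 0, 0.045]
    - [0, 0, 0.03]
    - [0, 0, 0.01]
    - [0, 0, 0]
  twist: [0, 0, 0, 0, 0]

```text
clock: 31.52
eef_pos: [0.5034, -0.064, 0.1326]
tool_rot: [[1.0, 0.016, -0.001], [0.016, -1.0, 0.0], [-0.001, -0.0, -1.0]]
wrist_force: [-0.7, -0.1, -0.1]
gripper_width: -0.0003
gripper_force: 0.0
```

play_rows:
  delta_pos:
    - [0, 0, 0.0015]
    - [0, 0, 0.001]
    - [0, 0, 0.0005]
    - [0, 0, 0]
  twist: [0, 0, 0, 0]

```text
clock: 32.02
eef_pos: [0.504, -0.0642, 0.1303]
tool_rot: [[1.0, 0.016, 0.0], [0.016, -1.0, -0.0], [0.0, 0.0, -1.0]]
wrist_force: [0.4, 0.6, -0.1]
gripper_width: -0.0002
gripper_force: 0.0
```

play_rows:
  delta_pos:
    - [0, 0, 0.0005]
    - [0, 0, 0]
    - [0, 0, 0]
  twist: [0, 0, 0]

```text
clock: 32.4
eef_pos: [0.5039, -0.0642, 0.1296]
tool_rot: [[1.0, 0.016, 0.0], [0.016, -1.0, -0.0], [0.0, 0.0, -1.0]]
wrist_force: [-1.4, -0.8, -0.3]
gripper_width: -0.0
gripper_force: 0.0
```

play_rows:
  delta_pos:
    - [0, 0, 0.0005]
    - [0, 0, 0]
    - [0, 0, 0.0004]
    - [0, 0, 0]
  twist: [0, 0, 0, 0]

```text
clock: 32.9
eef_pos: [0.5039, -0.0642, 0.1286]
tool_rot: [[1.0, 0.016, -0.0], [0.016, -1.0, -0.0], [-0.0, 0.0, -1.0]]
wrist_force: [0.6, 0.6, -0.4]
gripper_width: 0.0004
gripper_force: 0.0
```

play_rows:
  delta_pos:
    - [0, 0, 0.0005]
    - [0, 0, 0]
    - [0, 0, 0]
  twist: [0, 0, 0]

```text
clock: 33.28
eef_pos: [0.5039, -0.0642, 0.1282]
tool_rot: [[1.0, 0.016, 0.0], [0.016, -1.0, -0.0], [0.0, 0.0, -1.0]]
wrist_force: [-0.3, -0.6, -0.1]
gripper_width: 0.0001
gripper_force: 0.1
```

play_rows:
  delta_pos:
    - [0, 0, 0.0004]
    - [0, 0, 0]
    - [0, 0, 0]
  twist: [0, 0, 0]

```text
clock: 33.65
eef_pos: [0.5039, -0.0642, 0.128]
tool_rot: [[1.0, 0.016, 0.0], [0.016, -1.0, -0.0], [0.0, 0.0, -1.0]]
wrist_force: [-2.0, 0.1, 3.2]
gripper_width: 0.0002
gripper_force: 1.7
```

play_rows:
  delta_pos:
    - [0, 0, 0.0004]
    - [0, 0, 0]
    - [0, 0, 0]
  twist: [0, 0, 0]

```text
clock: 34.02
eef_pos: [0.504, -0.0643, 0.1278]
tool_rot: [[1.0, 0.016, 0.0], [0.016, -1.0, -0.0], [0.0, 0.0, -1.0]]
wrist_force: [-1.4, 1.6, 5.9]
gripper_width: -0.0001
gripper_force: 3.0
```

There is a hard stop at z = 0.128, with 5.9 N on the rim. I'm retracting and checking the bin before handing in.

play_rows:
  delta_pos:
    - [0, 0, -0.002]
    - [0, 0, -0.01]
    - [0, 0, -0.04]
    - [0, 0, -0.05]
    - [0, 0, -0.03]
  twist: [0, 0, 0, 0, 0]

```text
clock: 34.65
eef_pos: [0.5044, -0.0644, 0.2625]
tool_rot: [[1.0, 0.016, 0.003], [0.016, -1.0, -0.001], [0.003, 0.001, -1.0]]
wrist_force: [0.2, -1.1, 0.1]
gripper_width: 0.0001
gripper_force: 0.0
```

play_rows:
  delta_pos:
    - [0, 0, 0]
    - [0, 0, 0]
    - [0, 0, 0]
    - [0, 0, 0]
  twist: [0, 0, 0, 0]

```text
clock: 35.15
eef_pos: [0.5035, -0.064, 0.2585]
tool_rot: [[1.0, 0.016, -0.001], [0.016, -1.0, 0.0], [-0.001, -0.0, -1.0]]
wrist_force: [-0.1, 0.2, 0.4]
gripper_width: -0.0002
gripper_force: 0.0
```

Run:
```python
from plant import telemetry,grab_frame,job
from h import *
o=telemetry.get_obs();print(o['clock'],o['eef_pos'],o['wrist_force'])
f=grab_frame("scene");g=load("s9.npy")
d=cv2.absdiff(f["pixels"],g["pixels"])[140:196,232:288]; print("change vs after click",d.mean(),(d.max(2)>45).sum())
a=load("scene0.npy")["pixels"];x=cv2.absdiff(cv2.GaussianBlur(f["pixels"],(5,5),0),cv2.GaussianBlur(a,(5,5),0)).max(2)>40
n,l,s,c=cv2.connectedComponentsWithStats(x.astype(np.uint8));print([tuple(map(int,k)) for k in s[1:] if k[4]>25])
```

```text
35.15 [ 0.50347257 -0.06399763  0.25847587] [-0.06107471  0.2388493   0.43838536]
change vs after click 2.3763818027210886 0
[(267, 0, 19, 13, 125), (388, 0, 47, 38, 1341), (415, 6, 82, 87, 4064), (465, 7, 17, 15, 139), (265, 15, 45, 122, 3013), (302, 33, 210, 244, 17761), (498, 33, 14, 9, 70), (242, 150, 41, 40, 811), (316, 205, 15, 19, 171), (406, 230, 45, 19, 389), (475, 237, 19, 14, 169), (476, 253, 36, 27, 294), (452, 274, 37, 26, 78), (395, 294, 89, 68, 2816), (497, 340, 13, 9, 85), (495, 351, 17, 14, 149)]
```

```bash
python3 -c "
from plant import job
print(job.finish_job())"
```

```text
the job is handed in; nothing more can be done
None
```

The narrow bin hangs in the free place, the catch appeared to click (the rim force dropped away), a hard stop was felt at 5.9 N, it looked plumb in the image measurements, and the job was handed in at about 35 s with the arm clear.

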